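# Shift the pots one ring along the hob

### The job

The steel hob has three rings in a row; an end ring is empty and the lidded saucepan and the kettle stand on the other two. Free the other end ring: slide the pot on the middle ring across onto the empty end ring, then slide the other pot onto the middle ring it left, each centred so that its base lies inside the ring mark. Slide them along the hob without lifting or tipping them, keep the lid on the saucepan, and leave everything else where it stands.

Things in the scene. Friction and masses are not known exactly. Their poses are not given: they have to be found in the camera images.
- hob: Fixed flat polished-steel hob plate (pots slide on it with a friction of about 0.25), 340 (x) x 600 (y) x 12 mm, no raised edge. Origin: centre of its underside, on the counter. The three rings lie in a row along its y axis, 190 mm apart, the middle one at its centre. Its place and yaw (up to 0.12 rad) vary.
- ring_free: The end ring that is empty at the start, left or right. Engraved dark ring mark, 170 mm outer diameter (a smaller 60 mm ring at its middle), flush with the steel hob top. Origin: its centre, on the hob top (12 mm above the counter). 
- ring_middle: The middle ring, occupied at the start. Engraved dark ring mark, 170 mm outer diameter (a smaller 60 mm ring at its middle), flush with the steel hob top. Origin: its centre, on the hob top (12 mm above the counter). 
- ring_full: The end ring that is occupied at the start and has to be freed. Engraved dark ring mark, 170 mm outer diameter (a smaller 60 mm ring at its middle), flush with the steel hob top. Origin: its centre, on the hob top (12 mm above the counter). 
- saucepan: Dark steel saucepan, base 132 mm, rim 140 mm in diameter, 70 mm high, 0.4 to 0.75 kg, on the middle or full end ring. Origin: centre of its underside. Its straight wooden handle, a bar 18 mm wide (y) and 16 mm high, runs along its own -x from 65 to 190 mm out, centre line 55 mm above the underside, and points to the robot within 0.5 rad.
- lid: Loose aluminium lid lying on the saucepan, 144 mm in diameter, 35 mm high with its black knob (28 mm wide). Origin: centre of its underside, which hangs 6 mm inside the pan, 64 mm above the pan's underside. Its rim plate lies on the pan's rim with 5 mm of sideways play.
- kettle: Steel kettle, 136 mm in diameter, 76 mm high without handle, 0.5 to 0.9 kg, on the middle or full end ring. Origin: centre of its underside. Wooden bow handle above the top along its x axis: round bar 16 mm thick, straight from x = -38 to +38 mm, centre line 128 mm above the underside. Spout along its -x to 108 mm out, up to 90 mm high, pointing to the robot within 0.5 rad.
- jar: Bystander: amber glass spice jar, 40 mm in diameter, 85 mm high, standing on the hob near its far edge, clear of the rings. Origin: centre of its underside.
- mug: Bystander: white mug, 80 mm wide, 90 mm high, on the counter right of the robot. Origin: centre of its underside.
- spatula: Bystander: spatula lying on the wooden chopping board right of the hob. Origin: on the underside, near its middle.
Things that resemble listed ones, but are neither listed nor needed, are in the scene too. There is more than one size of the kettle; the one meant has the size given above.

How it is judged:
On the way:
1. the pot from the middle ring stands on the ring that was empty (horizontal distance between any of saucepan, kettle and ring_free below 0.018 m), for 0.2 s.
At the end, for the whole second after the job is handed in: One pot stands on the ring that was empty, the other on the middle ring, both moved over 120 mm, centres within 18 mm of the ring centres, upright within 0.05 rad, flat on the hob (3 mm), at rest; the lid seated on the saucepan (8 mm sideways, 4 mm up) (((horizontal distance between saucepan and ring_free below 0.018 m and horizontal distance between kettle and ring_middle below 0.018 m) or (horizontal distance between kettle and ring_free below 0.018 m and horizontal distance between saucepan and ring_middle below 0.018 m)) and distance of each of saucepan, kettle from where it was at the start of the episode above 0.12 m and linear speed of each of saucepan, kettle below 0.01 m/s and angle between each of saucepan, kettle's own z axis and vertical below 0.05 rad and z of saucepan in the frame of hob between 0.009 and 0.015 m and z of kettle in the frame of hob between 0.009 and 0.015 m and z of lid in the frame of saucepan below 0.068 m and horizontal distance between lid and saucepan below 0.008 m); the robot touches nothing.
It fails at once if a pot is lifted more than 10 mm off the hob (z of any of saucepan, kettle in the frame of hob above 0.022 m).
It fails at once if a pot is tipped by more than 0.2 rad (angle between any of saucepan, kettle's own z axis and vertical above 0.2 rad).
It fails at once if the lid comes off the saucepan (raised more than 15 mm) (z of lid in the frame of saucepan above 0.079 m).
It fails at once if a bystander is moved more than 30 mm (distance of any of jar, mug, spatula from where it was at the start of the episode above 0.03 m).
It also fails if it takes over 59 s, if anything falls off the work surface, if the arm or the gripper's body presses on something with over 40 N, if the wrist force passes 120 N, or if a joint passes its speed limit or range.

### The arm

A 6-joint arm with a two-finger parallel gripper is mounted at the origin on the work surface. World frame = base frame: x ahead of the robot, y to its left, z up, the work surface at z = 0. Lengths are in m, angles in rad, forces in N, time in s.
With the tool pointing down it reaches from about 0.4 to 0.825 m from the base axis. Payload 7 kg.
Tool frame: the origin (TCP) lies at the very end of the fingers, on their centre line; the grasp point (between the pads) lies 19 mm behind it (arm.grasp_offset is the distance from the TCP to the grasp point, in m); z points along the fingers, y is the line along which they close (so a half turn about z gives the same grasp; the last joint's range is limited). The gripper opens to 88 mm and grips with 3 to 60 N. Pads are 19 mm wide; open, the fingers measure 130 mm over their backs; the gripper's body (78 mm by 193 mm) begins 47 mm behind the grasp point.
Start: joints at [-0.843, 0.359, 0.012, 0, -1.224, -0.288], TCP at [0.287, -0.611, 0.227] pointing down, gripper open.
Joint ranges: [-3.07, 3.07], [-1.43, 2.12], [-1.02, 1.25], [-3.03, 1.67], [-3.05, -0], [-3.03, 3.03]. Speed limits (rad/s): [2.39, 2.39, 3.01, 3.14, 3.14, 3.14].

### API

Orientations are given as [roll, pitch, yaw] about the fixed x, y, z axes, in that order (R = Rz(yaw) Ry(pitch) Rx(roll)).
In Python, from station import get_state, cams, arm, nets gives the robot as it stands.
- The arm moves only by the shell command python3 -m creep 'ROWS' [FORCE]. ROWS is a JSON object of lists of equal length, an entry for each row: "translation": the shift along the world's x, y, z in mm, a list of three; "spin": the turn about the world's z in rad; "gripper": the opening, from 0 (shut) to 1 (fully open). In form: {"translation": [[dx, dy, dz], ...], "spin": [spin, ...], "gripper": [gripper, ...]}. A call has 1 to 8 rows; each row shifts and turns the commanded pose from where the row before left it; what a row does not reach is not made up. A row lasts 1/10 s, in which the tool goes at most 50 mm and 8.59 degrees, less where a joint would pass 70% of its speed; a pose out of reach is approached as far as the arm can. A call is refused whole if a number of a shift passes 50 or a number of a turn 0.15, either way. A call with a gripper value outside its range is refused whole. The fingers move at their own pace and stop on an object; FORCE is the grip in N (left out, the last holds). Time passes only in rows, so rows that do not move let the fingers close. It gives the time, the measured TCP pose, the force, the opening and the grip force at its end, in the units of the state.
- get_state(): the state, without advancing time (a new reading comes with each control period).
- cams.grab_frame(name): name is "scene" or "top" or "wrist"; returns a dict with "img" (400x640x3 uint8, red, green, blue), "mtx" (3x3 intrinsics, pixels), "R" (3x3) and "t" (3): a world point X has camera coordinates R X + t. Camera axes: x right, y down, z forward; pixel columns grow to the right and rows downward; lengths in m; the calibration is good to about 2 mm. The wrist camera is an equidistant fisheye: a pixel r from the principal point sees the ray r / f radians off the axis. A picture is of the moment at which its call begins. There is no depth.
- arm.job_done(): hands the job in; it is judged then, once.
Trained networks look in the newest picture that a camera, given by its name, has taken for a name from the list of things; names that differ only in an ending like _2 or _b are one class to them, and where a whole thing is asked for, a point or a joint stands for the part that bears it (a point fixed in the world has none). Each returns a list of dicts, best first, with "confidence" (0 to 1); they miss things now and then, are a little off and sometimes report something else, mostly with a low value. They report only what shows in the picture. A call takes as long as a camera call. They do not tell look-alikes from the thing itself.
- nets.search_frame(camera, label): "centre" ([x, y, z] in m, in world coordinates, good to about 4 mm: the middle of the surface that is visible of it).
- nets.pinpoint(camera, label): "centre" ([x, y, z] in m, in world coordinates, good to about 4 mm: a listed point, or the origin of a listed thing).
The state is a dict: "t": time; "q": joint angles; "qd": joint speeds; "joint_efforts": joint torques, N m; "eef_pos": TCP position; "ee_rot": TCP orientation; "force": force on the tool from outside, world axes, zero at the start; "moment": the same for the moment, N m; "width": finger opening in m; "gripper_force": force on a finger pad.
Only numpy, scipy, OpenCV 4.12 (cv2) and the standard library are available. Lean on these libraries where they do the work, as an engineer would, in place of code of your own. Each camera call takes 0.05 s, during which the arm holds its last target. There are 200 camera calls.

## Working session

There is one attempt and no reset: what is moved stays moved. The work goes in short steps, Python scripts to look and compute and a shell command to move; the robot and the scene stay as the last step left them, time stands still between calls to the robot, and variables do not carry over. Pictures are saved under pics/ and viewed, at most 10 in all, crops included, and the job is handed in when it is done.

```bash
mkdir -p pics; ls
cat > h.py <<'E'
import numpy as np, cv2
from station import get_state, cams, arm, nets
def save(cam,name):
    f=cams.grab_frame(cam); cv2.imwrite(f'pics/{name}.png',f['img'][:,:,::-1]); return f
E
python3 - <<'E'
from h import *
s=get_state(); print(s['t'],s['eef_pos'],s['ee_rot'],s['width'])
for c in ['scene','top']:
    f=save(c,c+'0')
    print(c,(-f['R'].T@f['t']).round(3))
    for l in ['ring_free','ring_middle','ring_full','saucepan','kettle','lid','jar','mug','hob','spatula']:
        print(c,l,[(np.round(d['centre'],3).tolist(),round(d['confidence'],2)) for d in nets.pinpoint(c,l)[:3]])
print(get_state()['t'])
a=cv2.imread('pics/scene0.png');b=cv2.imread('pics/top0.png')
E
```

```text
pics
0.0 [ 0.28714375 -0.6103366   0.22563588] [ 3.13996197e+00 -1.37216418e-04 -2.70191336e+00] 0.08775356684333639
scene [1.189 0.61  1.063]
scene ring_free [([0.542, -0.206, 0.013], 0.66)]
scene ring_middle []
scene ring_full []
scene saucepan [([0.552, -0.02, 0.011], 0.97)]
scene kettle [([0.552, 0.16, 0.013], 0.77), ([0.199, 0.348, -0.001], 0.76)]
scene lid [([0.55, -0.021, 0.073], 0.88), ([0.554, -0.522, 0.02], 0.72)]
scene jar [([0.664, -0.134, 0.015], 0.76), ([0.549, -0.518, 0.02], 0.33)]
scene mug [([0.551, 0.158, 0.013], 0.44)]
scene hob []
scene spatula [([0.551, -0.518, 0.021], 0.56)]
top [ 0.231 -0.066  1.749]
top ring_free [([0.543, -0.208, 0.012], 0.64)]
top ring_middle [([0.547, -0.023, 0.014], 0.63)]
top ring_full [([0.55, 0.175, 0.013], 0.9)]
top saucepan []
top kettle [([0.199, 0.353, -0.0], 0.9), ([0.556, 0.16, 0.013], 0.75)]
top lid [([0.549, -0.017, 0.075], 0.63)]
top jar [([0.671, -0.135, 0.013], 0.69)]
top mug []
top hob []
top spatula [([0.547, -0.523, 0.015], 0.83)]
1.1
```

View pics/scene0.png

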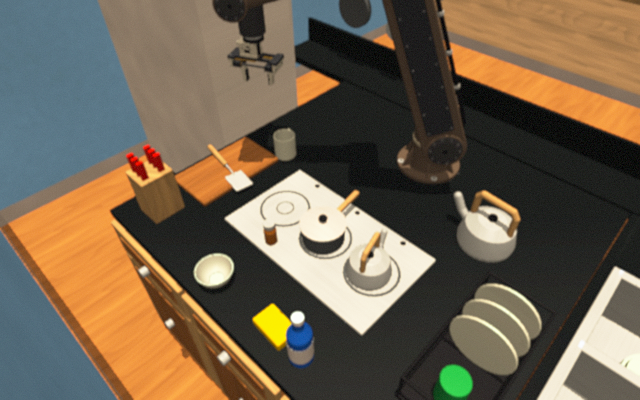

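View pics/top0.png

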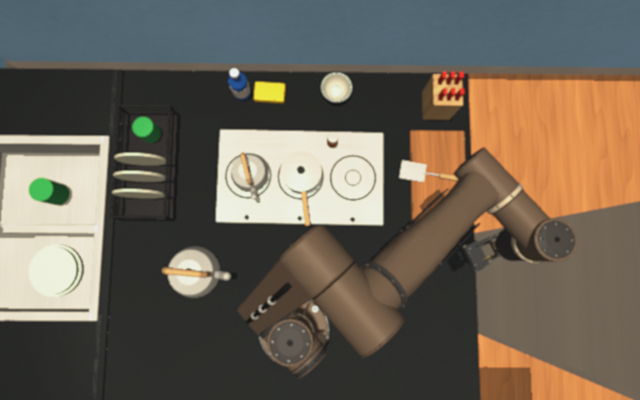

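The saucepan (top ≈ (301,175), handle running to (307,222)) is on the middle ring. The listed kettle (≈ (248,172)) is on the left ring. The right ring (353,177) is empty, and the large kettle at (193,272) is the look-alike. Next I'll measure the hob pose and the handles from both views.

```bash
cat >> h.py <<'E'
def ray(f,uv):
    d=f['R'].T@np.linalg.solve(f['mtx'],[uv[0],uv[1],1]); return -f['R'].T@f['t'],d/np.linalg.norm(d)
def toz(f,uv,z):
    c,d=ray(f,uv); return c+d*(z-c[2])/d[2]
def tri(f,a,g,b):
    (c,d),(e,h)=ray(f,a),ray(g,b); k=np.linalg.lstsq(np.c_[d,-h],e-c,rcond=None)[0]
    return (c+d*k[0]+e+h*k[1])/2, np.linalg.norm(c+d*k[0]-e-h*k[1])
def proj(f,X):
    p=f['mtx']@(f['R']@np.array(X)+f['t']); return p[:2]/p[2]
def wood(f,c,rad):
    hsv=cv2.cvtColor(f['img'],cv2.COLOR_RGB2HSV)
    m=cv2.inRange(hsv,(8,90,80),(25,255,255))
    k=np.zeros_like(m); cv2.circle(k,tuple(int(v) for v in c),rad,255,-1); m&=k
    n,L,S,C=cv2.connectedComponentsWithStats(m)
    i=1+np.argmax(S[1:,4]); p=np.argwhere(L==i)[:,::-1].astype(float)
    mu=p.mean(0); w,V=np.linalg.eigh(np.cov(p.T)); v=V[:,1]; s=(p-mu)@v
    return mu,mu+v*s.min(),mu+v*s.max(),len(p)
E
python3 - <<'E'
from h import *
f=cams.grab_frame('top');g=cams.grab_frame('scene')
# hob
for F,c in ((f,(300,140)),(g,(300,190))):
    gr=cv2.cvtColor(F['img'],cv2.COLOR_RGB2GRAY); m=(gr>130).astype(np.uint8)
    n,L=cv2.connectedComponents(m)
    l=L[int(c[1]),int(c[0])]; p=np.argwhere(L==l)[:,::-1]
    h=cv2.convexHull(p.astype(np.int32))[:,0]
    W=np.array([toz(F,u,.012)[:2] for u in h]); r=cv2.minAreaRect((W*1000).astype(np.float32)); print('hob',r,len(p))
for n,ct,cs,z in (('pan',(306,208),(349,200),.067),('ket',(246,166),(374,245),.140)):
    a=wood(f,ct,22);b=wood(g,cs,22)
    print(n,[np.round(x,1) for x in a],[np.round(x,1) for x in b])
    X,e=tri(f,a[0],g,b[0]); print(' tri',X.round(4),e.round(4))
    for F,q in((f,a),(g,b)): print([toz(F,u,z).round(4)[:2] for u in q[:3]])
E
```

```text
hob ((542.5429077148438, -19.466949462890625), (601.81884765625, 344.6802673339844), 89.23957061767578) 15136
hob ((517.686767578125, -18.125640869140625), (603.0543823242188, 402.2843017578125), 89.31623840332031) 15161
pan [array([305.4, 208.7]), array([303.4, 191.2]), array([307.3, 226. ]), np.int64(165)] [array([348.8, 199.4]), array([357.9, 189.9]), array([338.7, 209.8]), np.int64(186)]
 tri [ 0.4171 -0.0385  0.0747] 0.0037
[array([ 0.419 , -0.0399]), array([ 0.4806, -0.0324]), array([ 0.3588, -0.0472])]
[array([ 0.41  , -0.0421]), array([ 0.3554, -0.0497]), array([ 0.467 , -0.0341])]
ket [array([245.6, 167.9]), array([241.8, 153. ]), array([249.8, 184.3]), np.int64(145)] [array([370.3, 246.7]), array([378.9, 232.5]), array([360.7, 262.6]), np.int64(242)]
 tri [0.5518 0.1626 0.1226] 0.0024
[array([0.5477, 0.1611]), array([0.5986, 0.1752]), array([0.4918, 0.1456])]
[array([0.5643, 0.1699]), array([0.5086, 0.155 ]), array([0.6231, 0.1856])]
```

```bash
python3 -m creep '{"translation": [[20,40,0],[20,40,0],[20,40,0],[20,40,0],[20,40,0],[10,40,0],[10,40,0],[10,40,0]], "spin": [-0.04,-0.04,-0.04,-0.04,-0.04,-0.04,-0.04,-0.04], "gripper": [1,1,1,1,1,1,1,1]}' 40
python3 -m creep '{"translation": [[10,40,0],[0,40,0],[0,40,0],[0,40,0],[0,40,0],[0,40,0],[0,12,0],[0,0,0]], "spin": [0,0,0,0,0,0,0,0], "gripper": [1,1,1,1,1,1,1,1]}'
python3 - <<'E'
from h import *
s=get_state();print(s['t'],s['eef_pos'],s['ee_rot'])
f=save('wrist','w1');print(f['mtx'],(-f['R'].T@f['t']).round(3))
for l in['saucepan','lid','kettle','ring_free','ring_full','ring_middle']:
    print(l,[(np.round(d['centre'],3).tolist(),round(d['confidence'],2)) for d in nets.pinpoint('wrist',l)[:2]])
E
```

```text
t: 2.0
eef_pos: [0.4176, -0.2892, 0.2268]
ee_rot: [-3.141, 0.001, -3.023]
force: [0.6, 0.2, -0.6]
width: 0.0875
gripper_force: 0.0
t: 2.8
eef_pos: [0.4275, -0.0374, 0.2269]
ee_rot: [3.141, 0.001, -3.019]
force: [-1.3, 0.5, -0.7]
width: 0.0879
gripper_force: 0.0
2.8 [ 0.42751056 -0.03736462  0.22687827] [ 3.14140133e+00  8.37707987e-04 -3.01859142e+00]
[[309.70691629   0.         322.89200608]
 [  0.         309.70691629 201.57733358]
 [  0.           0.           1.        ]] [ 0.347 -0.047  0.384]
saucepan []
lid [([0.554, -0.023, 0.081], 0.83)]
kettle [([0.547, 0.166, 0.013], 0.74), ([0.204, 0.353, 0.002], 0.64)]
ring_free [([0.537, -0.213, 0.009], 0.68)]
ring_full []
ring_middle []
```

View pics/w1.png

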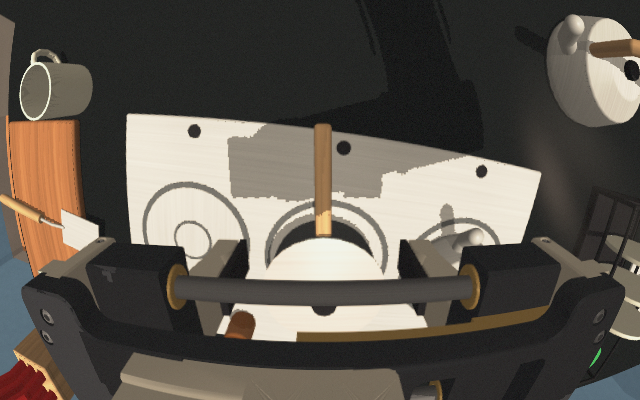

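The wrist view shows the handle (column ≈ 322) midway between the fingers and aligned. The empty ring is at about (193,240). The two-view handle height of 75 mm matches the expected top face, so I'll descend.

```bash
python3 -m creep '{"translation": [[0,0,-30],[0,0,-30],[0,0,-30],[0,0,-30],[0,0,-30],[0,0,-20],[0,0,-9],[0,0,0]], "spin": [0,0,0,0,0,0,0,0], "gripper": [1,1,1,1,1,1,1,1]}'
python3 -m creep '{"translation": [[0,0,0],[0,0,0],[0,0,0],[0,0,0],[0,0,0],[0,0,0],[0,0,0],[0,0,0]], "spin": [0,0,0,0,0,0,0,0], "gripper": [0.3,0.15,0,0,0,0,0,0]}' 40
python3 - <<'E'
from h import *
for c in ['scene','top']:
    for l in ['saucepan','lid','kettle']:
        print(c,l,[(np.round(d['centre'],3).tolist(),round(d['confidence'],2)) for d in nets.pinpoint(c,l)[:2]])
E
```

```text
t: 3.95
eef_pos: [0.4268, -0.0394, 0.0467]
ee_rot: [-3.141, -0.002, -3.023]
force: [0.2, 0.2, -0.1]
width: 0.0878
gripper_force: 0.0
t: 4.75
eef_pos: [0.4273, -0.0387, 0.0476]
ee_rot: [3.142, -0.0, -3.022]
force: [0.8, 0.1, -0.5]
width: 0.0292
gripper_force: 0.0
scene saucepan [([0.554, -0.02, 0.012], 0.82)]
scene lid [([0.548, -0.016, 0.074], 0.81)]
scene kettle [([0.2, 0.351, -0.005], 0.72), ([0.552, 0.161, 0.014], 0.68)]
top saucepan []
top lid [([0.552, -0.019, 0.072], 0.56)]
top kettle [([0.197, 0.352, -0.004], 0.58), ([0.554, 0.162, 0.014], 0.57)]
```

```bash
python3 -m creep '{"translation": [[0,0,0],[0,0,0],[0,0,0],[0,0,0],[0,0,0]], "spin": [0,0,0,0,0], "gripper": [0,0,0,0,0]}' 40
python3 -m creep '{"translation": [[0,-2,0],[0,-5,0],[-1,-8,0],[-1,-10,0],[-1,-10,0],[-1,-10,0],[-1,-10,0],[-1,-10,0]], "spin": [0,0,0,0,0,0,0,0], "gripper": [0,0,0,0,0,0,0,0]}'
```

```text
t: 5.55
eef_pos: [0.4274, -0.0387, 0.0475]
ee_rot: [3.142, 0.0, -3.022]
force: [-0.4, 1.8, -1.4]
width: 0.018
gripper_force: 40.0
t: 6.35
eef_pos: [0.4211, -0.1048, 0.0475]
ee_rot: [-3.142, -0.0, -3.022]
force: [-0.2, 0.9, -3.0]
width: 0.0176
gripper_force: 40.0
```

```bash
python3 -m creep '{"translation": [[-1,-12,0],[-1,-12,0],[-1,-12,0],[-1,-12,0],[-1,-12,0],[0,-12,0],[0,-12,0],[0,-12,0]], "spin": [0,0,0,0,0,0,0,0], "gripper": [0,0,0,0,0,0,0,0]}'
python3 -m creep '{"translation": [[0,-10,0],[0,-8,0],[0,-5,0],[0,-3,0],[0,-2,0],[0,0,0]], "spin": [0,0,0,0,0,0], "gripper": [0,0,0,0,0,0]}'
cat > chk.py <<'E'
from h import *
s=get_state();print(s['t'],s['eef_pos'].round(4),s['ee_rot'])
for c in ['scene','top']:
    for l in ['saucepan','lid','kettle','ring_free','ring_middle','ring_full']:
        print(c,l,[(np.round(d['centre'],3).tolist(),round(d['confidence'],2)) for d in nets.pinpoint(c,l)[:2]])
E
python3 chk.py
python3 - <<'E'
from h import *
save('scene','s2'); f=save('top','t2')
a=cv2.imread('pics/s2.png')[120:300,200:440];b=cv2.imread('pics/t2.png')[110:250,200:400]
cv2.imwrite('pics/c2.png',np.vstack([cv2.resize(a,(480,300)),cv2.resize(b,(480,300))]))
E
```

```text
t: 7.15
eef_pos: [0.4163, -0.2008, 0.0475]
ee_rot: [3.142, -0.0, -3.022]
force: [-0.3, 2.3, -0.9]
width: 0.0175
gripper_force: 40.0
t: 7.75
eef_pos: [0.4163, -0.2278, 0.0476]
ee_rot: [-3.142, -0.0, -3.022]
force: [0.0, 1.0, -0.8]
width: 0.0173
gripper_force: 39.9
7.75 [ 0.4163 -0.2278  0.0476] [-3.14152545e+00 -1.28627985e-04 -3.02187192e+00]
scene saucepan [([0.554, -0.02, 0.012], 0.82)]
scene lid [([0.548, -0.016, 0.074], 0.81)]
scene kettle [([0.2, 0.351, -0.005], 0.72), ([0.552, 0.161, 0.014], 0.68)]
scene ring_free [([0.541, -0.211, 0.012], 0.81)]
scene ring_middle [([0.547, -0.019, 0.072], 0.29), ([0.55, 0.162, 0.017], 0.29)]
scene ring_full []
top saucepan []
top lid [([0.552, -0.019, 0.072], 0.56)]
top kettle [([0.197, 0.352, -0.004], 0.58), ([0.554, 0.162, 0.014], 0.57)]
top ring_free [([0.542, -0.208, 0.016], 0.58)]
top ring_middle [([0.545, -0.02, 0.015], 0.57)]
top ring_full [([0.55, 0.176, 0.014], 0.83)]
```

View pics/c2.png

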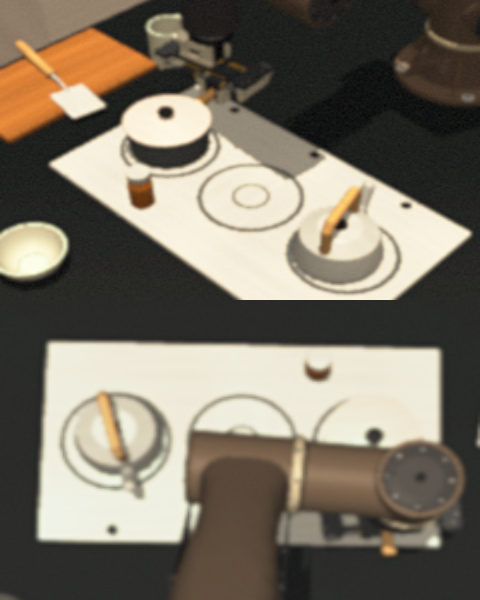

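The pan now sits on the right-hand ring with its lid on, the middle ring is free, and the kettle is untouched. The nets were reading older pictures, so I'll grab fresh frames before checking again.

```bash
sed -i "s/^for c in \['scene','top'\]:/&\n    cams.grab_frame(c)/" chk.py; python3 chk.py
python3 - <<'E'
from h import *
# fit middle ring ellipse in scene view
f=cams.grab_frame('scene')
for X in ([.543,-.019,.012],):
    # rectify plane z=.012 at 1mm/px, 240x240 about X
    P=np.array([[X[0]+a,X[1]+b,.012] for a,b in((-.12,-.12),(.12,-.12),(.12,.12),(-.12,.12))])
    H=cv2.getPerspectiveTransform(np.float32([proj(f,p) for p in P]),np.float32([[0,0],[480,0],[480,480],[0,480]]))
    im=cv2.warpPerspective(f['img'],H,(480,480)); g=cv2.cvtColor(im,cv2.COLOR_RGB2GRAY)
    d=cv2.morphologyEx(g,cv2.MORPH_BLACKHAT,np.ones((31,31)))
    yy,xx=np.mgrid[:480,:480]; best=max(((np.mean(d[(abs(np.hypot(xx-u,yy-v)-2*r)<2)]),u/2,v/2,r) for u in range(210,271,2) for v in range(210,271,2) for r in(80,82,84)))
    print('ring',X[0]-.12+best[1]/1000,X[1]-.12+best[2]/1000,best)
E
```

```text
8.45 [ 0.4162 -0.2277  0.0475] [ 3.14148237e+00 -1.19356406e-04 -3.02182292e+00]
scene saucepan [([0.542, -0.21, 0.011], 0.84)]
scene lid [([0.54, -0.208, 0.075], 0.85)]
scene kettle [([0.198, 0.352, -0.003], 0.86), ([0.55, 0.161, 0.014], 0.67)]
scene ring_free [([0.541, -0.206, 0.011], 0.6)]
scene ring_middle [([0.546, -0.02, 0.013], 0.62), ([0.55, -0.521, 0.021], 0.49)]
scene ring_full []
top saucepan [([0.549, 0.174, 0.012], 0.71)]
top lid [([0.538, -0.208, 0.075], 0.63)]
top kettle [([0.198, 0.351, -0.0], 0.76), ([0.555, 0.159, 0.018], 0.59)]
top ring_free []
top ring_middle [([0.546, -0.02, 0.012], 0.97)]
top ring_full [([0.549, 0.172, 0.011], 0.76)]
ring 0.546 -0.01999999999999999 (np.float64(73.04008964143426), 123.0, 119.0, 80)
```

```bash
python3 -m creep '{"translation": [[0,0,0],[0,0,0],[0,0,0],[0,0,0],[0,0,0],[0,0,0],[0,0,0],[0,0,0]], "spin": [0,0,0,0,0,0,0,0], "gripper": [1,1,1,1,1,1,1,1]}'
python3 -m creep '{"translation": [[0,0,10],[0,0,30],[0,0,35],[0,0,35],[0,0,35],[0,0,35],[0,20,10],[10,35,0]], "spin": [0,0,0,0,0,0,0,0], "gripper": [1,1,1,1,1,1,1,1]}'
python3 -m creep '{"translation": [[14,38,0],[14,38,0],[14,38,0],[14,38,0],[14,38,0],[14,38,0],[14,38,0],[14,38,0]], "spin": [0.02,0.02,0.02,0.02,0.02,0.02,0.02,0.015], "gripper": [1,1,1,1,1,1,1,1]}'
python3 -m creep '{"translation": [[14,25,0],[0,5,0],[0,0,0]], "spin": [0,0,0], "gripper": [1,1,1]}'
python3 - <<'E'
from h import *
s=get_state();print(s['t'],s['eef_pos'],s['ee_rot'])
f=save('wrist','w3')
print([(np.round(d['centre'],3).tolist(),round(d['confidence'],2)) for d in nets.pinpoint('wrist','kettle')[:2]])
g=cams.grab_frame('scene')
print([(np.round(d['centre'],3).tolist(),round(d['confidence'],2)) for l in('saucepan','lid') for d in nets.pinpoint('scene',l)[:1]])
E
```

```text
t: 10.0
eef_pos: [0.4164, -0.2278, 0.0476]
ee_rot: [-3.142, 0.0, -3.022]
force: [-0.6, -0.0, 0.3]
width: 0.0759
gripper_force: 0.0
t: 10.8
eef_pos: [0.4267, -0.1733, 0.2407]
ee_rot: [-3.141, 0.005, -3.024]
force: [0.5, 0.6, -1.2]
width: 0.0875
gripper_force: 0.0
t: 11.6
eef_pos: [0.5385, 0.1328, 0.2385]
ee_rot: [3.141, 0.001, -2.866]
force: [1.4, 0.4, 0.3]
width: 0.0878
gripper_force: 0.0
t: 11.9
eef_pos: [0.5521, 0.1618, 0.2376]
ee_rot: [-3.141, -0.001, -2.866]
force: [-1.0, -0.9, -0.1]
width: 0.0877
gripper_force: 0.0
11.9 [0.55210229 0.16184588 0.2375865 ] [-3.14139831e+00 -7.25769742e-04 -2.86563523e+00]
[([0.547, 0.166, 0.01], 0.81)]
[([0.542, -0.212, 0.015], 0.72), ([0.54, -0.206, 0.073], 0.62)]
```

View pics/w3.png

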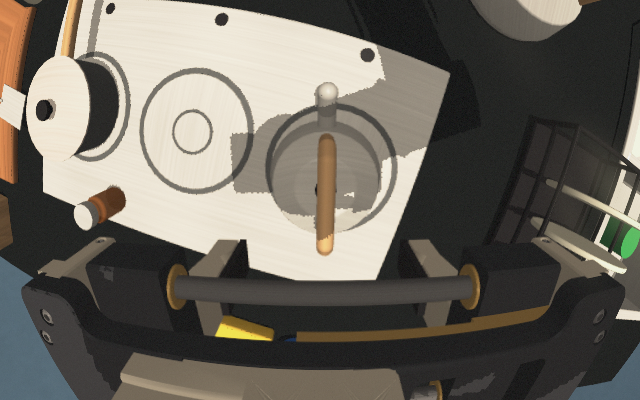

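The bar runs from (327,135) to (325,253), centred between the fingers, and the pan at (75,105) still has its lid on. I'll check the bar height by triangulating against the top view and by reprojection.

Run:
```python
from h import *
w=cams.grab_frame('wrist');g=cams.grab_frame('scene')
def wp(X):
    p=w['R']@np.array(X)+w['t']; r=np.hypot(p[0],p[1]); th=np.arctan2(r,p[2]); K=w['mtx']
    return np.array([K[0,2]+K[0,0]*th*p[0]/r,K[1,2]+K[1,1]*th*p[1]/r])
def und(uv): 
    K=w['mtx']; d=(np.array(uv)-K[:2,2])/K[0,0]; th=np.hypot(*d); q=np.tan(th)*d/th
    return (K@[q[0],q[1],1])[:2]
a=wood(w,(326,195),75); b=wood(g,(370,245),30)
print(a,b)
for i,j in((1,1),(1,2),(2,1),(2,2),(0,0)):
    X,e=tri(w,und(a[i]),g,b[j]); print(i,j,X.round(4),e.round(4))
c=np.array([.552,.161]);d=np.array([np.cos(.275),np.sin(.275)])
for s in(-.046,0,.046):
  for z in(.13,.14): print(s,z,wp([*(c+s*d),z]).round(1),proj(g,[*(c+s*d),z]).round(1))
```

```text
(array([327.37364265, 193.48075025]), array([328.64387066, 133.99239573]), array([326.06002247, 255.00128163]), 2026) (array([369.18705036, 249.62589928]), array([378.44661117, 232.79589923]), array([358.25754817, 269.49115274]), 278)
1 1 [0.4964 0.1478 0.1228] 0.0039
1 2 [ 0.5233  0.1355 -0.0397] 0.0511
2 1 [0.5624 0.1765 0.2051] 0.0222
2 2 [0.6206 0.1804 0.1015] 0.0047
0 0 [0.5529 0.1621 0.1097] 0.0052
-0.046 0.13 [323.9 148.2] [377.  233.5]
-0.046 0.14 [323.9 149.7] [377.3 231.2]
0 0.13 [323.9 199.3] [370.4 244.8]
0 0.14 [324.  202.7] [370.7 242.4]
0.046 0.13 [324.  245.7] [363.5 256.5]
0.046 0.14 [324.  250.4] [363.7 254.2]
```

The wood ends triangulate at the bow's legs (100–123 mm high, centred within about 5 mm of the kettle), which fits a bar at 140 mm. I'll descend and grip.

```bash
python3 -m creep '{"translation": [[0,0,-20],[0,0,-30],[0,0,-30],[0,0,-25],[0,0,-11],[0,0,0]], "spin": [0,0,0,0,0,0], "gripper": [1,1,1,1,1,1]}'
python3 -m creep '{"translation": [[0,0,0],[0,0,0],[0,0,0],[0,0,0],[0,0,0],[0,0,0],[0,0,0],[0,0,0]], "spin": [0,0,0,0,0,0,0,0], "gripper": [0.3,0.15,0,0,0,0,0,0]}' 40
python3 -m creep '{"translation": [[0,0,0],[0,0,0],[0,0,0],[0,0,0],[0,0,0],[0,0,0]], "spin": [0,0,0,0,0,0], "gripper": [0,0,0,0,0,0]}' 40
```

```text
t: 12.85
eef_pos: [0.5517, 0.1605, 0.1204]
ee_rot: [-3.141, -0.003, -2.867]
force: [0.2, -0.1, 0.6]
width: 0.0874
gripper_force: 0.0
t: 13.65
eef_pos: [0.5524, 0.1612, 0.1216]
ee_rot: [-3.142, -0.0, -2.867]
force: [0.9, -0.5, 0.6]
width: 0.029
gripper_force: 0.0
t: 14.25
eef_pos: [0.5524, 0.1614, 0.1216]
ee_rot: [3.141, 0.0, -2.867]
force: [0.1, 3.4, -0.1]
width: 0.0146
gripper_force: 40.0
```

```bash
python3 -m creep '{"translation": [[0,-2,0],[0,-4,0],[0,-6,0],[-1,-8,0],[0,-8,0],[-1,-8,0],[0,-8,0],[-1,-8,0]], "spin": [0,0,0,0,0,0,0,0], "gripper": [0,0,0,0,0,0,0,0]}'
python3 chk.py | grep -E 'kettle|^1'
```

```text
t: 15.05
eef_pos: [0.5494, 0.1084, 0.1216]
ee_rot: [-3.142, 0.0, -2.867]
force: [0.1, 2.1, -0.2]
width: 0.0149
gripper_force: 40.0
15.05 [0.5494 0.1084 0.1216] [-3.14158828e+00  5.43298234e-05 -2.86702422e+00]
scene kettle [([0.547, 0.106, 0.018], 0.62), ([0.195, 0.351, -0.002], 0.61)]
top kettle [([0.196, 0.347, -0.0], 0.84), ([0.551, 0.106, 0.018], 0.78)]
```

Following well. Remaining: dy −128, dx −4.

```bash
python3 -m creep '{"translation": [[-1,-11,0],[0,-11,0],[-1,-11,0],[0,-11,0],[-1,-11,0],[0,-11,0],[-1,-11,0],[0,-11,0]], "spin": [0,0,0,0,0,0,0,0], "gripper": [0,0,0,0,0,0,0,0]}'
python3 -m creep '{"translation": [[0,-11,0],[0,-10,0],[0,-9,0],[0,-6,0],[0,-3,0],[0,-1,0],[0,0,0]], "spin": [0,0,0,0,0,0,0], "gripper": [0,0,0,0,0,0,0]}'
python3 chk.py
```

```text
t: 16.55
eef_pos: [0.5451, 0.0202, 0.1215]
ee_rot: [3.142, -0.0, -2.867]
force: [0.6, 2.2, -0.8]
width: 0.0149
gripper_force: 40.0
t: 17.25
eef_pos: [0.5453, -0.019, 0.1215]
ee_rot: [-3.141, -0.0, -2.867]
force: [-0.3, -0.8, -0.1]
width: 0.0149
gripper_force: 40.0
17.25 [ 0.5453 -0.019   0.1215] [-3.14120346e+00 -2.68507233e-04 -2.86675662e+00]
scene saucepan [([0.541, -0.21, 0.014], 0.79), ([0.667, -0.132, 0.015], 0.43)]
scene lid [([0.538, -0.209, 0.074], 0.77)]
scene kettle [([0.546, -0.022, 0.017], 0.84), ([0.199, 0.35, -0.002], 0.63)]
scene ring_free [([0.543, -0.21, 0.014], 0.56)]
scene ring_middle []
scene ring_full []
top saucepan []
top lid [([0.538, -0.209, 0.072], 0.75)]
top kettle [([0.549, -0.022, 0.017], 0.9), ([0.198, 0.349, -0.004], 0.8)]
top ring_free []
top ring_middle [([0.671, -0.133, 0.011], 0.64)]
top ring_full [([0.549, 0.174, 0.013], 0.55)]
```

```bash
python3 -m creep '{"translation": [[0,0,0],[0,0,0],[0,0,0],[0,0,0],[0,0,0],[0,0,0],[0,0,0],[0,0,0]], "spin": [0,0,0,0,0,0,0,0], "gripper": [1,1,1,1,1,1,1,1]}'
python3 -m creep '{"translation": [[0,0,10],[0,0,25],[0,0,35],[0,0,35],[-20,20,20],[-30,30,0],[-40,30,0],[0,0,0]], "spin": [0,0,0,0,0,0,0,0], "gripper": [1,1,1,1,1,1,1,1]}'
python3 -m creep '{"translation": [[0,40,0],[0,40,0],[0,40,0],[0,40,0],[0,40,0],[0,0,0]], "spin": [0,0,0,0,0,0], "gripper": [1,1,1,1,1,1]}'
python3 chk.py
python3 - <<'E'
from h import *
save('scene','s4'); f=save('top','t4')
a=cv2.imread('pics/s4.png')[120:300,200:440];b=cv2.imread('pics/t4.png')[110:250,200:400]
cv2.imwrite('pics/c4.png',np.vstack([cv2.resize(a,(480,300)),cv2.resize(b,(480,300))]))
E
```

```text
t: 18.75
eef_pos: [0.5454, -0.0188, 0.1215]
ee_rot: [3.142, -0.0, -2.867]
force: [-0.4, -0.4, 0.6]
width: 0.0734
gripper_force: 0.0
t: 19.55
eef_pos: [0.4522, 0.0634, 0.248]
ee_rot: [3.14, 0.002, -2.863]
force: [0.4, 0.5, 0.7]
width: 0.0878
gripper_force: 0.0
t: 20.15
eef_pos: [0.4557, 0.265, 0.2468]
ee_rot: [3.141, 0.001, -2.864]
force: [-0.6, -1.5, 0.5]
width: 0.0876
gripper_force: 0.0
20.15 [0.4557 0.265  0.2468] [ 3.14137783e+00  6.27720715e-04 -2.86389471e+00]
scene saucepan [([0.541, -0.212, 0.011], 0.86), ([0.538, -0.206, 0.074], 0.52)]
scene lid [([0.538, -0.208, 0.072], 0.66)]
scene kettle [([0.546, -0.019, 0.016], 0.78), ([0.2, 0.349, 0.001], 0.72)]
scene ring_free [([0.541, -0.21, 0.011], 0.54)]
scene ring_middle []
scene ring_full [([0.546, 0.174, 0.012], 0.75)]
top saucepan []
top lid [([0.541, -0.208, 0.075], 0.91)]
top kettle [([0.197, 0.35, -0.001], 0.84), ([0.549, -0.021, 0.016], 0.8)]
top ring_free [([0.547, -0.021, 0.012], 0.53)]
top ring_middle []
top ring_full [([0.548, 0.176, 0.014], 0.58)]
```

View pics/c4.png

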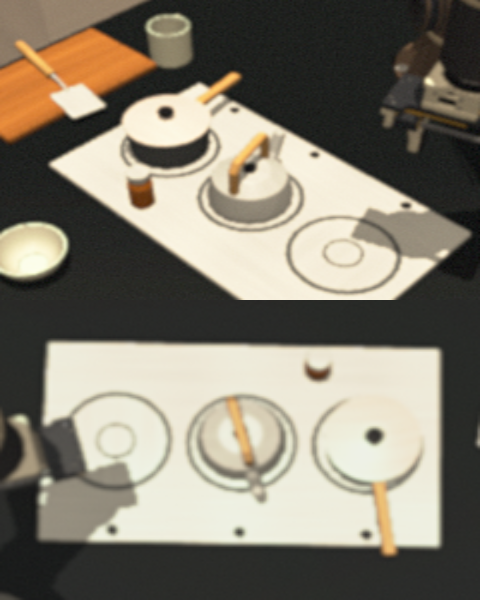

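Both pots are centred on their rings with the lid on. The left ring is free, the bystanders haven't moved and the gripper is clear, so I'll hand it in.

```bash
python3 -c "
from station import arm; print(arm.job_done())"
```

```text
the job is handed in; nothing more can be done
None
```

I handed the job in at about 20 s on the robot's clock: the saucepan, lid on, is on the ring that was empty and the kettle is on the middle ring, each within about 5 mm of centre by camera; the final verdict was not reported back.

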